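# Lock the inspection turntable for transport

## Task

Lock the board-inspection turntable so that it can be carried safely: push one of the posts on the slotted disc round with a fingertip until the slot lines up with the steel lock bar, then push the bar by its upright tab right through the slot, fully home, with the tab up against the strap. Only push: the bar must not be lifted out of its guide, and the spool, jar and screwdriver around it stay where they are. Finish with the hand clear.

Things in the scene. Friction and masses are not known exactly. Their poses are not given: they have to be found in the camera images.
- fixture: Fixed grey base plate of the turntable, 315 x 120 x 12 mm. Origin: on the bench, under the disc's axis; x: the way the bar is pushed; z up; the plate runs from x = -230 to +85 mm. On it the bar's guide: aluminium bed, top 17 mm above the bench, two dark rails 33 mm over all, tops at 29 mm, x = -225 to -69. All heights in these notes are above the bench.
- strap (a point): Dark steel strap bridging the bar between guide and disc: 20 mm along x (fixture x = -69 to -49), 36 mm wide, top at 40 mm. The point is the middle of the top of its rear face, where the tab stops (fixture x = -69 mm).
- keeper (a point): Open-topped dark steel keeper fork beyond the disc, which takes the bar's tip: two cheeks, fixture x = 52 to 78 mm, 45 mm over all, 21 mm apart, tops at 34 mm. The point is the middle of the gap, at the level of the tops.
- disc (a joint): Angle of the slotted disc, rad, counter-clockwise from above. 0, or any multiple of pi (the slot goes right across, both ways round are alike) = slot along the fixture's x axis, in line with the bar. Starts from 0.6 to 2.5; turns more than a full turn either way. Stiff bearing: takes about 0.05 N m (1.5 N at a post), stays where left, no coasting or springing back.
- disc_axis (a point): On the disc's axis at its top face, 34 mm high. Aluminium disc 90 mm in diameter, split right across by a slot 20 mm wide with a black floor; the slot runs along this point's x axis. The bar is 14 mm wide with a tapered tip and the slot's mouths are chamfered: in line within about 0.1 rad will do.
- post_a (a point): Centre of the top of an upright dark steel finger post on the disc, for pushing it round: 12 mm in diameter, from 34 to 72 mm high, 34 mm from the axis, at 90 degrees to the slot (on the disc_axis point's +y side).
- post_b (a point): The other post, the same, diametrically opposite (-y side).
- lock_bar: Steel bar loose in the guide, 0.2 to 0.45 kg, 14 x 14 x 147 mm, underside 17 mm high, a few N to slide, stays where left. x: along the bar to its tip. Upright tab at its rear: 10 mm thick (x = -10 to 0), 24 mm wide, 31 to 69 mm high; push its rear face to +x. Origin: underside, below the tab's front face; starts at fixture x = -190 to -203 mm, home at -69, where the tab meets the strap, a hard stop.
- bar_tip (a point): Front end of the bar, 137 mm ahead of its origin, at mid height of the bar (24 mm above the bench). It starts just under the strap, 7 to 21 mm short of the disc's rim, and is 68 mm beyond the axis, in the keeper, when home.
- solder_spool: Bystander: white spool, 56 mm in diameter, 40 mm high, standing; origin at the centre of its underside.
- flux_jar: Bystander: small amber jar with a black lid, 48 mm in diameter, 55 mm high, standing; origin at the centre of its underside.
- screwdriver: Bystander: screwdriver with a blue handle, 170 mm long, lying along its x axis; origin at the middle of its underside.
There are look-alikes about, which are no part of the job. Of the things that look like the lock_bar, the smallest one is meant.

How it is judged (in metres and radians):
On the way:
1. the disc's slot is turned into line with the bar (angle between the x axis of disc_axis and the x axis of fixture, either way round below 0.12 rad), for 0.2 s.
At the end, for the whole second after the job is handed in: The slot is in line with the bar (within 0.12 rad), the bar lies at rest in its guide and through the disc with its tip in the keeper, and its tab is within 5 mm of the strap. Spool, jar and screwdriver are within 30 mm of their places (angle between the x axis of disc_axis and the x axis of fixture, either way round below 0.12 rad and x of lock_bar in the frame of fixture between -0.074 and -0.064 m and y of bar_tip in the frame of fixture between -0.008 and 0.008 m and z of lock_bar in the frame of fixture below 0.024 m and z of bar_tip in the frame of fixture below 0.031 m and linear speed of lock_bar below 0.01 m/s); the robot touches nothing.
It fails at once if solder spool knocked, lifted or carried off (moved over 30 mm) (distance of solder_spool from where it was at the start of the episode above 0.03 m).
It fails at once if flux jar knocked, lifted or carried off (moved over 30 mm) (distance of flux_jar from where it was at the start of the episode above 0.03 m).
It fails at once if screwdriver knocked, lifted or carried off (moved over 30 mm) (distance of screwdriver from where it was at the start of the episode above 0.03 m).
It fails at once if lock bar lifted out of its guide (over 15 mm) (height (world z) of lock_bar above 0.032 m).
It also fails if it takes over 51 s, if anything falls off the work surface, if the arm or the gripper's body presses on something with over 40 N, if the wrist force passes 120 N, or if a joint passes its speed limit or range.

## Robot

A 6-joint arm with a two-finger parallel gripper is mounted at the origin on the work surface. World frame = base frame: x ahead of the robot, y to its left, z up, the work surface at z = 0. Lengths are in m, angles in degrees, forces in N, time in s.
With the tool pointing down it reaches from about 0.4 to 0.825 m from the base axis. Payload 7 kg.
Tool frame: the origin (TCP) lies at the very end of the fingers, on their centre line; the grasp point (between the pads) lies 19 mm behind it (ctrl.grip_point_offset is the distance from the TCP to the grasp point, in m); x points along the fingers, z is the direction in which the jaws open and shut, and the axes are right-handed (so a half turn about x gives the same grasp; the last joint's range is limited). The gripper opens to 88 mm and grips with 3 to 60 N. Pads are 19 mm wide; open, the fingers measure 130 mm over their backs; the gripper's body (78 mm by 193 mm) begins 47 mm behind the grasp point.
Start: joints at [87.783, 20.546, 0.682, 0, -70.136, -16.507], TCP at [0.217, 0.639, 0.205] pointing down, gripper open.
Joint ranges: [-176.03, 176.03], [-82.01, 121.73], [-58.28, 71.71], [-173.87, 95.51], [-174.79, -0.11], [-173.66, 173.66]. Speed limits (degrees/s): [136.94, 136.94, 172.46, 180, 180, 180].

## Interface

Orientations are given as [roll, pitch, yaw] about the fixed x, y, z axes, in that order (R = Rz(yaw) Ry(pitch) Rx(roll)).
In Python, from plant import get_obs, snapshot, calibration, close_job, ctrl gives the robot as it stands.
- The arm moves only by the tool move_arm, never from a script. Its argument "commands" is a list that holds one entry, the list of rows, each a list of 4 numbers: the shift along the tool's x, y, z in cm, then the turn about the tool's x in rad. In form: [[[dx, dy, dz, spin], ...]]. A call has 1 to 8 rows; each row shifts and turns the commanded pose from where the row before left it, along the tool's axes as they then stand; what a row does not reach is not made up. A row lasts 1/10 s, in which the tool goes at most 50 mm and 8.59 degrees, less where a joint would pass 70% of its speed; a pose out of reach is approached as far as the arm can. A call with a gripper value outside its range is refused whole. "jaw" is the finger opening in cm, from 0 to 8.76, set as the call begins (left out, the last holds). The fingers move at their own pace and stop on an object; the grip force is fixed at half the most. Time passes only in rows, so rows that do not move let the fingers close. It gives the time, the measured TCP pose, the force and the opening at its end, in the units of the state.
- get_obs(): the state, without advancing time (a new reading comes with each control period).
- snapshot(name): name is "scene" or "top" or "wrist"; returns (picture, depth): 420x560x3 uint8, red, green, blue; 420x560 float32, m along the optical axis (not along the pixel's ray), 0 where there is no reading.
- calibration(name): a dict with "mtx" (3x3 intrinsics, pixels), "T" (4x4, takes a point from camera to world coordinates); the wrist camera has in their place "tool_from_camera" (4x4, takes a point from camera to tool coordinates, whose origin is the TCP and whose axes are the tool frame's). Camera axes: x right, y up, looking along -z (the intrinsics and any distortion apply to the point x, -y, -z); pixel columns grow to the right and rows downward; lengths in m; the calibration is good to about 2 mm. A picture is of the moment at which its call begins: read the wrist's pose just before it. calibration takes no time and is no camera call.
- close_job(): hands the job in, once; it reports no verdict.
The state is a dict: "clock": time; "joint_pos": joint angles; "qvel": joint speeds; "tau": joint torques, N m; "tool_pos": TCP position; "orientation": TCP orientation; "force": force on the tool from outside, world axes, zero at the start; "moment": the same for the moment, N m; "opening": finger opening in m.
Only numpy, scipy, OpenCV 4.12 (cv2) and the standard library are available. Lean on these libraries where they do the work, as an engineer would, in place of code of your own. Each camera call takes 0.05 s, during which the arm holds its last target. There are 200 camera calls.

## Working session

There is one attempt and no reset: what is moved stays moved. The work goes in short steps, Python scripts to look and compute and a tool call to move; the robot and the scene stay as the last step left them, time stands still between calls to the robot, and variables do not carry over. Pictures are saved under pics/ and viewed, about 8 in all and at most 12, crops included, and the job is handed in when it is done.

Besides the shell and the picture viewer there is one more tool, called after ">>>" as a command line: name --argument value ..., lists and objects as JSON in quotes. move_arm: Moves the arm, as the interface text tells. Its arguments: {"type":"object","properties":{"commands":{"type":"array"},"jaw":{"type":"number"}},"required":["commands"]}

```bash
mkdir -p pics
cat > h.py <<'E'
import numpy as np, cv2
from plant import get_obs, snapshot, calibration, close_job, ctrl
from scipy.spatial.transform import Rotation as R
def toolT(o):
    T=np.eye(4); T[:3,:3]=R.from_euler('xyz',o['orientation'],degrees=True).as_matrix(); T[:3,3]=o['tool_pos']; return T
def shot(name,save):
    o=get_obs(); c=calibration(name); im,d=snapshot(name)
    T=c['T'] if 'T' in c else toolT(o)@c['tool_from_camera']
    cv2.imwrite(f'pics/{save}.png',im[:,:,::-1]); np.savez(f'pics/{save}.npz',im=im,d=d,T=T,K=c['mtx'])
    return im,d,T,np.array(c['mtx'])
def load(save):
    z=np.load(f'pics/{save}.npz'); return z['im'],z['d'],z['T'],z['K']
def cloud(d,T,K):
    v,u=np.mgrid[:d.shape[0],:d.shape[1]]
    p=np.stack([(u-K[0,2])/K[0,0]*d,-(v-K[1,2])/K[1,1]*d,-d,np.ones_like(d)],-1)
    return (p@T.T)[...,:3]
def ray(u,v,z,T,K):
    r=T[:3,:3]@np.array([(u-K[0,2])/K[0,0],-(v-K[1,2])/K[1,1],-1]); return T[:3,3]+r*(z-T[2,3])/r[2]
E
python3 - <<'E'
from h import *
print(get_obs()); print(calibration('top').keys(),calibration('wrist'))
a=shot('top','top0')[0]; b=shot('scene','scene0')[0]
cv2.imwrite('pics/both.png',cv2.resize(np.vstack([a,b]),None,fx=.7,fy=.7)[:,:,::-1])
E
```

```text
{'clock': 0.0, 'joint_pos': array([ 8.77828619e+01,  2.05904339e+01,  6.35172035e-01, -2.02759466e-02,
       -7.01355420e+01, -1.65066447e+01]), 'qvel': array([-0.09399214, -0.06194396,  0.10919945, -0.01843494,  0.04004246,
        0.03792073]), 'tau': array([-2.03026202e-04, -5.82722497e+01,  2.93059462e+01,  6.99705586e+00,
        7.01544690e-03, -1.81405326e-04]), 'tool_pos': array([0.21654171, 0.63878428, 0.20454414]), 'orientation': array([   4.65320033,   89.90721647, -104.0774873 ]), 'force': array([ 0.77322407,  0.63755348, -0.67657625]), 'moment': array([ 0.03673101,  0.02705715, -0.0045034 ]), 'opening': 0.0875243161590667}
dict_keys(['mtx', 'T']) {'mtx': array([[356.74997929,   0.        , 279.64187603],
       [  0.        , 356.74997929, 203.01575044],
       [  0.        ,   0.        ,   1.        ]]), 'tool_from_camera': array([[-7.18438488e-04,  2.53181588e-01, -9.67418507e-01,
        -1.79631075e-01],
       [ 2.54916791e-04,  9.67418772e-01,  2.53181468e-01,
         6.80997680e-02],
       [ 9.99999709e-01, -6.47159110e-05, -7.59571117e-04,
        -1.09566309e-03],
       [ 0.00000000e+00,  0.00000000e+00,  0.00000000e+00,
         1.00000000e+00]])}
```

View pics/top0.png

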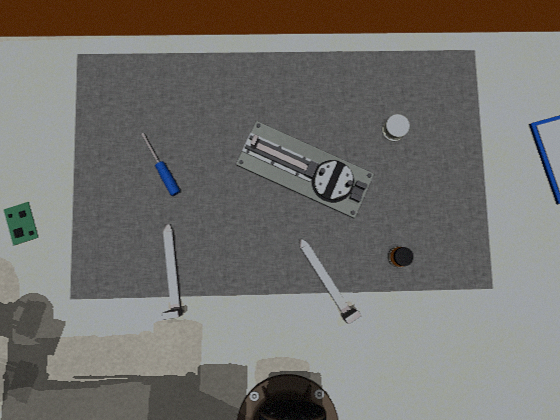

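View pics/scene0.png

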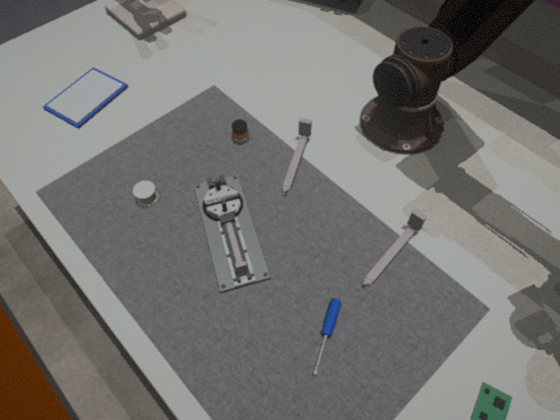

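The top view shows three bar-like things: the one in the guide with its tab near (255,140), a loose bar at (172,270), and a loose bar at (330,280). The guide bar fits: it is the shortest and sits in the fixture. Spool (397,127), jar (401,256) and screwdriver (160,165) are all clear of the bar's line.

Run:
```python
from h import *
im,d,T,K=load('top0')
g=lambda u,v,z:print((u,v),ray(u,v,z,T,K).round(4))
for p in [(257,123),(372,174),(354,217),(237,163)]: g(*p,.012)
P=cloud(d,T,K)
c=P[95:235,220:390]; 
for lo,hi in [(.026,.031),(.032,.036),(.037,.045),(.06,.08)]:
    m=(c[...,2]>lo)&(c[...,2]<hi); n,l,s,ce=cv2.connectedComponentsWithStats(m.astype(np.uint8))
    print(lo,[(s[i,4],c[l==i].mean(0).round(4).tolist(),(ce[i]+[220,95]).round(0).tolist()) for i in range(1,n) if s[i,4]>3])
cv2.imwrite('pics/crop1.png',cv2.resize(im[110:230,225:385],None,fx=5,fy=5,interpolation=cv2.INTER_CUBIC)[:,:,::-1])
```

```text
(257, 123) [0.7123 0.0567 0.012 ]
(372, 174) [ 0.581 -0.219  0.012]
(354, 217) [ 0.4774 -0.1708  0.012 ]
(237, 163) [0.6138 0.1066 0.012 ]
0.026 [(np.int32(8), [0.6735, 0.071, 0.0279], [251.0, 137.0]), (np.int32(572), [0.6257, 0.0018, 0.0287], [281.0, 156.0]), (np.int32(4), [0.5359, -0.0903, 0.0298], [320.0, 192.0]), (np.int32(4), [0.5291, -0.1333, 0.0296], [339.0, 195.0]), (np.int32(5), [0.5216, -0.1218, 0.0297], [334.0, 198.0])]
0.032 [(np.int32(5), [0.6446, 0.0668, 0.0343], [253.0, 148.0]), (np.int32(4), [0.633, 0.0274, 0.0328], [270.0, 152.0]), (np.int32(5), [0.6233, 0.0062, 0.0325], [279.0, 156.0]), (np.int32(254), [0.5754, -0.1009, 0.0338], [325.0, 175.0]), (np.int32(9), [0.605, -0.0364, 0.0334], [297.0, 164.0]), (np.int32(249), [0.5552, -0.1435, 0.0339], [343.0, 183.0]), (np.int32(40), [0.5525, -0.1882, 0.0341], [362.0, 184.0]), (np.int32(38), [0.5229, -0.1737, 0.0336], [356.0, 197.0])]
0.037 [(np.int32(29), [0.6943, -0.2566, 0.0404], [388.0, 125.0]), (np.int32(111), [0.5917, -0.0697, 0.0398], [311.0, 168.0]), (np.int32(4), [0.5785, -0.0874, 0.0416], [319.0, 174.0]), (np.int32(4), [0.5477, -0.1504, 0.0409], [346.0, 186.0])]
0.06 [(np.int32(50), [0.6542, 0.0623, 0.0678], [254.0, 140.0]), (np.int32(27), [0.5796, -0.0917, 0.0698], [323.0, 170.0]), (np.int32(26), [0.5509, -0.1525, 0.0699], [350.0, 182.0])]
```

View pics/crop1.png

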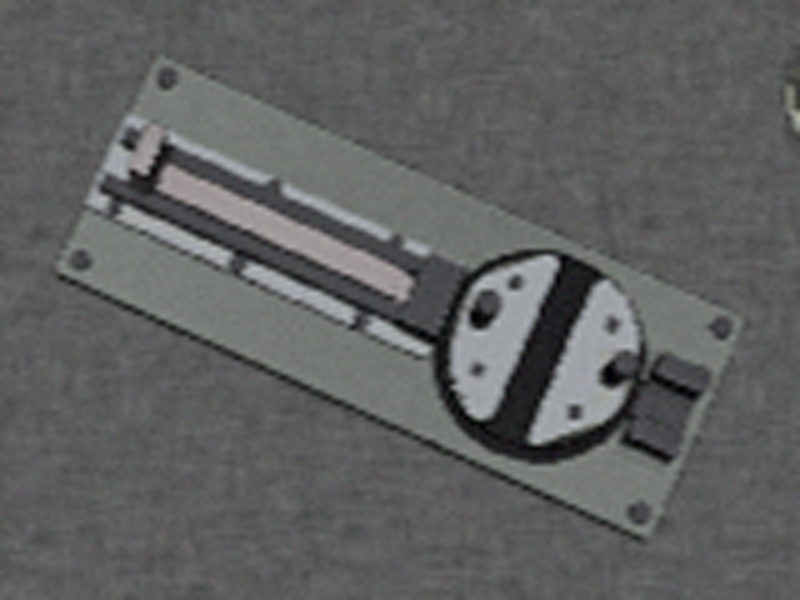

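The crop confirms it: the pink bar with its tab at the upper left lies in the guide, the slot is crosswise, and the posts lie along the fixture's x. They are 67 mm apart, as they should be. Axis ≈ (0.565,-0.122), fixture yaw ≈ -115.7°, disc ≈ 90°. I'll close the jaw and go above the disc, on the trailing side of the rear post.

>>> move_arm --commands '[[[0,3.06,3.245,0],[0,3.06,3.245,0],[0,3.06,3.245,0],[0,3.06,3.245,0],[0,3.06,3.245,0],[0,3.06,3.245,0],[0,3.06,3.245,0],[0,3.06,3.245,0]]]' --jaw 0

```text
clock: 0.9
tool_pos: [0.3654, 0.3129, 0.2054]
orientation: [-60.1, 90.0, -168.8]
force: [0.2, 0.1, 1.0]
opening: 0.0294
```

>>> move_arm --commands '[[[0,3.06,3.245,0],[0,3.06,3.245,0],[0,3.06,3.245,0],[0,3.06,3.245,0],[0,3.06,3.245,0],[0,3.06,3.245,0],[0,3.06,3.245,0],[0,3.06,3.245,0]]]'

```text
clock: 1.7
tool_pos: [0.514, -0.0115, 0.2054]
orientation: [-121.8, 90.0, 129.5]
force: [1.5, 0.5, 0.2]
opening: 0.0006
```

>>> move_arm --commands '[[[0,3.06,3.245,0],[0,3.06,3.245,0],[0,0,0,-0.14],[0,0,0,-0.14],[0,0,0,-0.14],[0,0,0,-0.14],[0,0,0,-0.14],[0,0,0,-0.05]]]'

```text
clock: 2.5
tool_pos: [0.5505, -0.0908, 0.205]
orientation: [-116.6, 90.0, 177.9]
force: [0.6, -0.1, -0.0]
opening: 0.0005
```

Run:
```python
from h import *
o=get_obs(); t=toolT(o); print(o['clock'],o['tool_pos'],o['joint_pos'].round(1),o['opening'])
print('psi',np.degrees(np.arctan2(t[1,2],t[0,2])),'x',t[:3,0].round(3))
im,d,T,K=shot('wrist','w1'); c=cloud(d,T,K)
for lo,hi in [(.032,.036),(.037,.045),(.06,.08)]:
    m=(c[...,2]>lo)&(c[...,2]<hi); n,l,s,ce=cv2.connectedComponentsWithStats(m.astype(np.uint8))
    print(lo,[(int(s[i,4]),c[l==i].mean(0).round(4).tolist(),ce[i].round(0).tolist()) for i in range(1,n) if s[i,4]>60])
```

```text
2.5 [ 0.55051057 -0.0908097   0.20504518] [ 10.7   9.6 -14.3  -0.  -66.2 103.8] 0.00048158438664245494
psi -65.46791261166278 x [-0.001  0.    -1.   ]
0.032 [(2098, [0.5772, -0.1006, 0.0345], [301.0, 160.0]), (1947, [0.5566, -0.1434, 0.0345], [330.0, 196.0]), (274, [0.5532, -0.1873, 0.0344], [367.0, 217.0])]
0.037 [(88, [0.6519, 0.0592, 0.0411], [172.0, 7.0]), (2831, [0.6933, -0.2785, 0.0406], [524.0, 128.0]), (805, [0.592, -0.0691, 0.0405], [278.0, 133.0])]
0.06 [(108, [0.6467, 0.063, 0.0666], [156.0, 3.0]), (152, [0.5812, -0.091, 0.0716], [295.0, 158.0]), (167, [0.5526, -0.1516, 0.0707], [341.0, 213.0])]
```

View pics/w1.png

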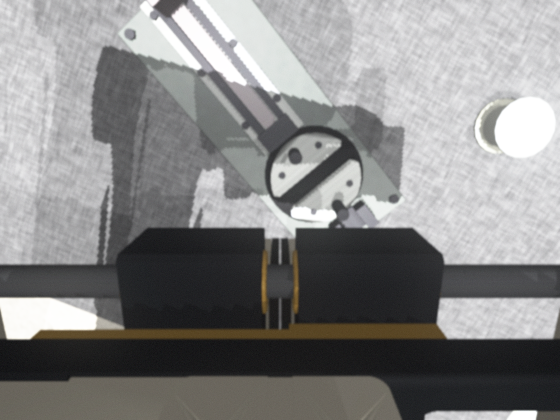

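The wrist view shows the disc at (315,172) with its posts at (295,158) and (341,213), and the strap at (278,133), which agrees with the top view. Before descending I'll check the shape of the fingers from the depth image.

Run:
```python
from h import *
im,d,T,K=load('w1'); t=toolT(get_obs()); c=cloud(d,T,K)
q=((c-t[:3,3])@t[:3,:3])*1000
for v in [222,226,230,234,240,250,265,280,300,325]:
    print(v,[(u,q[v,u].round(0).astype(int).tolist()) for u in (100,150,200,258,266,275,280,285,294,302,360,410)])
```

```text
222 [(100, [205, -54, -203]), (150, [204, -54, -147]), (200, [204, -54, -90]), (258, [204, -54, -25]), (266, [204, -54, -16]), (275, [204, -54, -6]), (280, [204, -54, 0]), (285, [191, -50, 5]), (294, [193, -50, 15]), (302, [193, -51, 24]), (360, [190, -50, 87]), (410, [204, -54, 146])]
226 [(100, [204, -59, -204]), (150, [203, -58, -146]), (200, [206, -59, -91]), (258, [204, -59, -25]), (266, [204, -59, -16]), (275, [205, -59, -6]), (280, [204, -59, 0]), (285, [193, -55, 5]), (294, [193, -55, 15]), (302, [192, -55, 24]), (360, [190, -54, 87]), (410, [205, -59, 147])]
230 [(100, [204, -64, -204]), (150, [-95, 40, -33]), (200, [-95, 40, -21]), (258, [-94, 39, -6]), (266, [206, -64, -16]), (275, [203, -63, -6]), (280, [203, -63, 0]), (285, [205, -64, 6]), (294, [192, -59, 15]), (302, [-94, 39, 5]), (360, [-94, 39, 20]), (410, [-94, 39, 33])]
234 [(100, [204, -68, -204]), (150, [-97, 39, -32]), (200, [-97, 39, -20]), (258, [-97, 39, -6]), (266, [204, -68, -16]), (275, [204, -68, -6]), (280, [204, -68, 0]), (285, [-180, 69, -1]), (294, [192, -64, 15]), (302, [-97, 39, 5]), (360, [-98, 39,
[... 1000 characters left out ...]
1, -2]), (280, [-105, 31, 0]), (285, [-105, 31, 1]), (294, [-107, 32, 3]), (302, [-111, 34, 4]), (360, [-180, 69, -1]), (410, [-111, 34, 27])]
300 [(100, [205, -152, -216]), (150, [-110, 29, -29]), (200, [-111, 29, -18]), (258, [-112, 30, -5]), (266, [-106, 26, -4]), (275, [-68, 4, -2]), (280, [205, -152, 0]), (285, [-68, 4, 1]), (294, [-108, 28, 3]), (302, [-112, 30, 4]), (360, [-112, 30, 16]), (410, [-111, 29, 27])]
325 [(100, [206, -187, -221]), (150, [-111, 23, -29]), (200, [-111, 23, -18]), (258, [-112, 24, -5]), (266, [-87, 7, -5]), (275, [-69, -5, -2]), (280, [205, -186, 0]), (285, [-68, -5, 1]), (294, [-112, 24, 3]), (302, [-112, 24, 4]), (360, [-112, 24, 17]), (410, [-113, 25, 27])]
```

>>> move_arm --commands '[[[4,0,0,0],[4,0,0,0],[4,0,0,0],[3.5,0,0,0],[0,0,0,0]]]'

```text
clock: 3.05
tool_pos: [0.5469, -0.0911, 0.0459]
orientation: [-109.8, 89.5, -175.7]
force: [0.4, -0.7, -0.5]
opening: 0.0002
```

>>> move_arm --commands '[[[0,0.475,0.033,0.14],[0,0.475,0.033,0.14],[0,0.475,0.033,0.14],[0,0.475,0.033,0.14],[0,0.475,0.033,0.14],[0,0.475,0.033,0.14],[0,0,0,0]]]'

```text
clock: 3.75
tool_pos: [0.5801, -0.0907, 0.0524]
orientation: [113.5, 89.9, -0.6]
force: [0.5, 0.1, -0.1]
opening: 0.0003
```

>>> move_arm --commands '[[[0,0.475,0.033,0.14],[0,0.475,0.033,0.14],[0,0.475,0.033,0.14],[0,0.475,0.033,0.14],[0,0.475,0.033,0.14],[0,0.475,0.033,0.14],[0,0.475,0.033,0.14],[0,0,0,0]]]'

```text
clock: 4.55
tool_pos: [0.5988, -0.1162, 0.0516]
orientation: [165.8, 89.9, -4.2]
force: [-0.2, -1.1, -1.0]
opening: 0.0007
```

```bash
cat > disc.py <<'E'
from h import *
import sys
o=get_obs(); t=toolT(o); A=np.array([.566,-.1217])
r=o['tool_pos'][:2]-A
print(o['clock'],o['tool_pos'],'psi',np.degrees(np.arctan2(t[1,2],t[0,2])),'r',np.hypot(*r),'ang',np.degrees(np.arctan2(r[1],r[0])),o['force'])
for cam in ('wrist','top'):
    im,d,T,K=shot(cam,sys.argv[1]+cam); c=cloud(d,T,K)
    m=(c[...,2]>.062)&(c[...,2]<.078)&(np.hypot(c[...,0]-A[0],c[...,1]-A[1])<.045)
    n,l,s,ce=cv2.connectedComponentsWithStats(m.astype(np.uint8))
    for i in range(1,n):
        if s[i,4]>8:
            p=c[l==i].mean(0); print(cam,int(s[i,4]),p.round(4),'ang',np.degrees(np.arctan2(p[1]-A[1],p[0]-A[0])).round(1),ce[i].round(0))
E
python3 disc.py d1
```

```text
4.55 [ 0.59877444 -0.11621296  0.05163463] psi -169.97728374538218 r 0.03323058235459848 ang 9.504224348215752 [-0.23435279 -1.07182736 -1.00637634]
wrist 656 [ 0.5534 -0.1533  0.0708] ang -111.7 [392. 196.]
wrist 24 [ 0.603  -0.1242  0.0758] ang -3.9 [275. 240.]
wrist 22 [ 0.5988 -0.125   0.0758] ang -5.8 [284. 240.]
top 15 [ 0.5789 -0.0896  0.0696] ang 68.2 [322. 171.]
```

Run:
```python
from h import *
a=load('d1wrist')[0]; s=load('d1top')[0][110:230,225:385]
cv2.imwrite('pics/v5.png',np.hstack([cv2.resize(a,(560,420)),cv2.resize(s,(240,420),interpolation=cv2.INTER_CUBIC) if 0 else cv2.copyMakeBorder(cv2.resize(s,(240,180),interpolation=cv2.INTER_CUBIC),0,240,0,0,cv2.BORDER_CONSTANT)])[:,:,::-1])
```

```text
(no output)
```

View pics/v5.png

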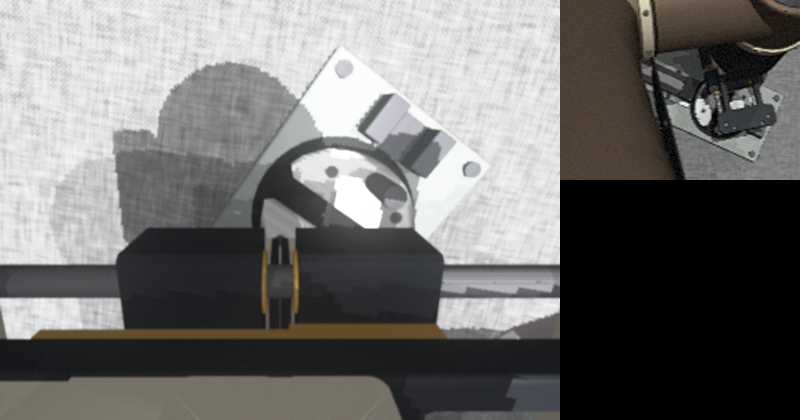

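The wrist view shows the second post still at (392,196) beside the keeper and the slot still crosswise, so the disc did not turn. The fingertip seems to have passed over or beside the post. I'll check the real finger end with the scene camera.

Run:
```python
from h import *
im,d,T,K=shot('scene','s2'); c=cloud(d,T,K); t=toolT(get_obs())
A=np.array([.566,-.1217]); 
m=np.hypot(c[...,0]-A[0],c[...,1]-A[1])<.07
v,u=np.where(m&(d>0)); print(v.min(),v.max(),u.min(),u.max())
q=((c-t[:3,3])@t[:3,:3])*1000
k=(np.abs(q[...,1])<25)&(np.abs(q[...,2])<60)&(c[...,2]>.03)&(c[...,2]<.14)
vv,uu=np.where(k)
for a,b in sorted(zip(vv,uu))[::5]: print(a,b,q[a,b].round(0).astype(int).tolist(),c[a,b].round(3).tolist())
w=im[max(v.min()-40,0):v.max()+15,max(0,u.min()-30):u.max()+30]; print(w.shape)
cv2.imwrite('pics/v6.png',cv2.resize(w,None,fx=5,fy=5,interpolation=cv2.INTER_CUBIC)[:600,:800,::-1])
```

```text
31 228 149 251
188 222 [14, 25, 59] [0.545, -0.151, 0.037]
190 221 [14, 23, 53] [0.551, -0.148, 0.037]
191 221 [13, 20, 50] [0.553, -0.144, 0.038]
191 226 [15, 11, 58] [0.543, -0.137, 0.036]
192 222 [13, 16, 49] [0.553, -0.141, 0.038]
192 227 [19, 9, 59] [0.542, -0.135, 0.032]
193 220 [10, 17, 42] [0.56, -0.14, 0.041]
193 225 [13, 8, 51] [0.549, -0.133, 0.038]
193 230 [14, -2, 59] [0.54, -0.125, 0.037]
194 220 [16, 18, 43] [0.56, -0.141, 0.035]
194 225 [14, 6, 49] [0.551, -0.131, 0.037]
194 230 [15, -3, 57] [0.542, -0.123, 0.036]
195 219 [16, 18, 39] [0.564, -0.14, 0.035]
195 224 [13, 6, 45] [0.555, -0.13, 0.038]
195 230 [20, -2, 58] [0.541, -0.124, 0.031]
196 214 [-39, -5, 4] [0.593, -0.112, 0.09]
196 219 [13, 14, 35] [0.567, -0.136, 0.038]
196 224 [20, 8, 46] [0.555, -0.131, 0.032]
197 216 [-34, -8, 7] [0.59, -0.109, 0.085]
197 221 [21, 12, 39] [0.562, -0.135, 0.03]
198 216 [-32, -9, 6] [0.591, -0.108, 0.083]
199 211 [-43, -8, -8] [0.605, -0.107, 0.094]
199 236 [16, -25, 55] [0.54, -0.101, 0.035]
200 208 [-50, -8, -17] [0.614, -0.105, 0.101]
200 214 [-26, -5, 1] [0.596, -0.111, 0.0
[... 1342 characters left out ...]
] [0.596, -0.11, 0.038]
209 221 [16, -14, 10] [0.586, -0.104, 0.035]
210 209 [15, 7, -11] [0.61, -0.121, 0.036]
210 214 [13, -4, -4] [0.602, -0.111, 0.038]
210 219 [15, -13, 4] [0.592, -0.104, 0.036]
211 208 [20, 10, -12] [0.612, -0.123, 0.031]
211 213 [14, -3, -7] [0.605, -0.111, 0.037]
211 218 [13, -14, 0] [0.596, -0.102, 0.038]
211 223 [12, -24, 7] [0.588, -0.093, 0.039]
212 213 [15, -5, -9] [0.607, -0.109, 0.037]
212 218 [16, -14, -1] [0.597, -0.102, 0.035]
213 212 [20, -2, -11] [0.609, -0.112, 0.031]
213 217 [15, -15, -6] [0.601, -0.1, 0.036]
213 223 [21, -23, 6] [0.588, -0.094, 0.03]
214 218 [14, -19, -7] [0.602, -0.096, 0.037]
215 217 [20, -16, -8] [0.603, -0.099, 0.031]
(243, 162, 3)
```

View pics/v6.png

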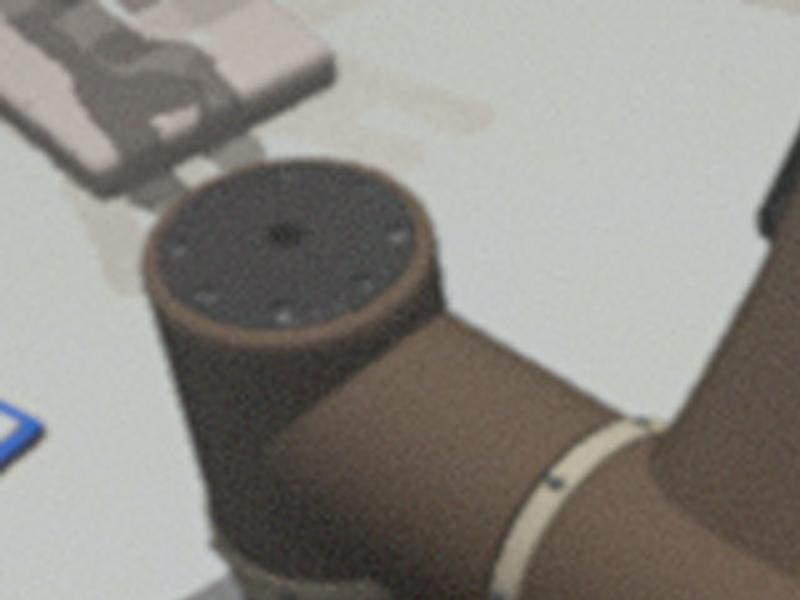

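The scene depth shows the disc top visible directly under the TCP and no finger below about x = -25 mm. So the fingers really end about 25 mm behind the nominal TCP, and they passed over the 72 mm post, which is why the disc did not move. I'll go 26 mm lower here, with the real tip at about 50 mm and the body at about 91 mm, and sweep back counter-clockwise against the same post.

>>> move_arm --commands '[[[0.9,0,0,0],[0.9,0,0,0],[0.8,0,0,0],[0,0,0,0]]]'

```text
clock: 5.1
tool_pos: [0.5971, -0.1158, 0.0225]
orientation: [-7.6, 89.8, -177.6]
force: [-0.4, -0.3, -0.8]
opening: 0.0003
```

>>> move_arm --commands '[[[0,-0.475,0.033,-0.14],[0,-0.475,0.033,-0.14],[0,-0.475,0.033,-0.14],[0,-0.475,0.033,-0.14],[0,-0.475,0.033,-0.14],[0,-0.475,0.033,-0.14]]]'

```text
clock: 5.7
tool_pos: [0.583, -0.0933, 0.0244]
orientation: [38.6, 90.0, -83.0]
force: [1.6, -5.0, -2.2]
opening: 0.0003
```

```bash
python3 disc.py d2
```

```text
5.7 [ 0.58303038 -0.09331195  0.02436271] psi -121.52385761590621 r 0.03310461324099306 ang 59.039881790801324 [ 1.55245916 -4.97283517 -2.24566227]
wrist 853 [ 0.5688 -0.1559  0.0706] ang -85.2 [436. 233.]
wrist 161 [ 0.5931 -0.0948  0.0678] ang 44.8 [273. 257.]
wrist 161 [ 0.59   -0.0997  0.0678] ang 42.4 [287. 257.]
wrist 41 [ 0.5702 -0.0842  0.0693] ang 83.6 [280. 313.]
top 26 [ 0.5667 -0.1562  0.0701] ang -88.9 [351. 176.]
```

The disc is turning; the posts are now near 93° and -87°.

>>> move_arm --commands '[[[0,-0.475,0.033,-0.14],[0,-0.475,0.033,-0.14],[0,-0.475,0.033,-0.14],[0,-0.475,0.033,-0.14],[0,-0.475,0.033,-0.14],[0,-0.475,0.033,-0.14],[0,0,0,0]]]'

```text
clock: 6.5
tool_pos: [0.5558, -0.089, 0.0247]
orientation: [79.1, 89.9, 5.3]
force: [1.6, -0.4, -0.3]
opening: 0.0001
```

```bash
python3 disc.py d3
```

```text
6.5 [ 0.55584801 -0.08902873  0.02474138] psi -73.84710548539215 r 0.03421219856474875 ang 107.26165581725986 [ 1.56676712 -0.35690582 -0.30911559]
wrist 871 [ 0.5927 -0.1435  0.0706] ang -39.2 [439. 235.]
wrist 165 [ 0.5645 -0.0827  0.0679] ang 92.1 [272. 257.]
wrist 165 [ 0.5661 -0.0883  0.0678] ang 89.8 [287. 257.]
```

>>> move_arm --commands '[[[0,-0.4,0.024,-0.12],[0,-0.37,0.02,-0.11],[0,0,0,0],[0,0,0,0]]]'

```text
clock: 7.0
tool_pos: [0.5486, -0.092, 0.0246]
orientation: [59.4, 90.0, -1.5]
force: [1.2, 0.9, 1.3]
opening: 0.0005
```

```bash
python3 disc.py d4
```

```text
7.0 [ 0.54864282 -0.09197449  0.0245935 ] psi -60.93452586281223 r 0.03442205125745403 ang 120.28130339510935 [1.16949367 0.91322463 1.25773044]
wrist 850 [ 0.5968 -0.1373  0.0706] ang -26.9 [440. 236.]
wrist 159 [ 0.5559 -0.084   0.068 ] ang 105.0 [272. 257.]
wrist 160 [ 0.5588 -0.089   0.068 ] ang 102.5 [287. 257.]
```

>>> move_arm --commands '[[[0,0.6,0,0],[-3,0,0,0],[-4,0,0,0],[-4,0,0,0],[-4,0,0,0],[0,0,0,0]]]'

```text
clock: 7.7
tool_pos: [0.5568, -0.089, 0.1804]
orientation: [61.2, 89.5, 0.5]
force: [0.1, 0.3, -0.8]
opening: 0.0002
```

```bash
python3 disc.py d5
python3 - <<'E'
from h import *
im,d,T,K=load('d5wrist'); c=cloud(d,T,K)
A=np.array([.566,-.1217]); a=np.radians(-115.7); X=np.array([np.cos(a),np.sin(a)]); Y=np.array([-X[1],X[0]])
f=np.stack([(c[...,:2]-A)@X,(c[...,:2]-A)@Y],-1)
r=np.hypot(f[...,0],f[...,1])
slot=(r<.042)&(c[...,2]<.029)&(c[...,2]>.01)
p=f[slot]; w=np.linalg.svd(p-p.mean(0),full_matrices=False)[2][0]; print('slot',len(p),p.mean(0),np.degrees(np.arctan2(w[1],w[0])))
m=(c[...,2]>.06)&(c[...,2]<.075)&(f[...,0]<-.15)&(f[...,0]>-.25); print('tab',m.sum(),f[m].min(0) if m.any() else'',f[m].max(0) if m.any() else '')
E
```

```text
7.7 [ 0.55676124 -0.08899201  0.18036533] psi -60.64230114408312 r 0.03398774725599509 ang 105.77295849851025 [ 0.11189184  0.32147468 -0.76358077]
wrist 190 [ 0.5958 -0.1382  0.0712] ang -29.0 [355. 184.]
wrist 181 [ 0.5379 -0.1043  0.0711] ang 148.2 [284. 223.]
top 21 [ 0.5361 -0.1048  0.071 ] ang 150.5 [329. 189.]
slot 1727 [-0.00161983  0.00029838] -4.300564191126856
tab 1 [-0.20030074 -0.01086135] [-0.20030074 -0.01086135]
```

View pics/d5wrist.png

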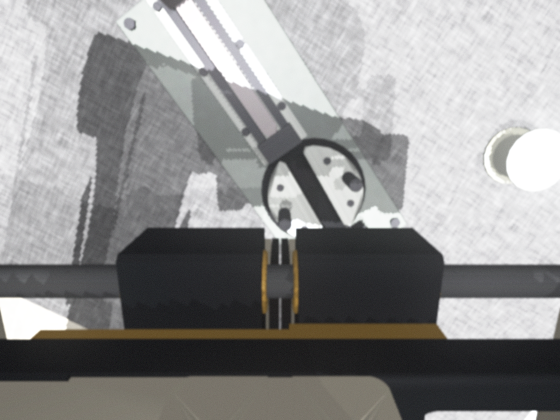

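The slot now points close to the bar's line, but it is about 4.4° short by both the slot fit and the line of the posts. I'll nudge it once more from the same place.

>>> move_arm --commands '[[[4,0,0,0],[4,0,0,0],[4,0,0,0],[3,0,0,0],[0,0,0,0],[0,-0.6,0,0],[0,-0.25,0.01,-0.075],[0,0,0,0]]]'

```text
clock: 8.6
tool_pos: [0.5469, -0.0934, 0.0262]
orientation: [62.8, 89.9, 6.6]
force: [-0.6, -0.6, 0.0]
opening: 0.0005
```

>>> move_arm --commands '[[[0,0,0,0],[0,0.8,0,0],[-4,0,0,0],[-4,0,0,0],[-4,0,0,0],[-3,0,0,0],[0,0,0,0]]]'

```text
clock: 9.3
tool_pos: [0.5561, -0.0887, 0.1801]
orientation: [57.9, 89.5, 1.6]
force: [-0.1, 0.7, -0.2]
opening: 0.0006
```

```bash
python3 disc.py d6
python3 - <<'E'
from h import *
im,d,T,K=load('d6wrist'); c=cloud(d,T,K)
A=np.array([.566,-.1217]); a=np.radians(-115.7); X=np.array([np.cos(a),np.sin(a)]); Y=np.array([-X[1],X[0]])
f=np.stack([(c[...,:2]-A)@X,(c[...,:2]-A)@Y],-1)
r=np.hypot(f[...,0],f[...,1])
slot=(r<.042)&(c[...,2]<.029)&(c[...,2]>.01)
p=f[slot]; w=np.linalg.svd(p-p.mean(0),full_matrices=False)[2][0]; print('slot',len(p),p.mean(0),np.degrees(np.arctan2(w[1],w[0])))
im,d,T,K=load('d6top'); c=cloud(d,T,K); f=np.stack([(c[...,:2]-A)@X,(c[...,:2]-A)@Y],-1)
m=(c[...,2]>.06)&(c[...,2]<.075)&(f[...,0]<-.15)&(f[...,0]>-.25)&(abs(f[...,1])<.03); print('tab',m.sum(),f[m].mean(0),f[m].min(0),f[m].max(0))
E
```

```text
9.3 [ 0.55609007 -0.08865816  0.18011031] psi -56.314552347629544 r 0.03449594119798531 ang 106.6950681896455 [-0.14929335  0.73348879 -0.21579063]
wrist 198 [ 0.5969 -0.1362  0.0711] ang -25.1 [355. 187.]
wrist 180 [ 0.5368 -0.1062  0.0712] ang 152.1 [284. 226.]
top 22 [ 0.5343 -0.1068  0.0711] ang 154.8 [330. 190.]
slot 1703 [-0.00225638  0.00025229] -0.15336166160723483<stdin>:9: RuntimeWarning: Mean of empty slice.
  ret = um.true_divide(
Traceback (most recent call last):
ValueError: zero-size array to reduction operation minimum which has no identity
```

The slot is in line, at -0.15° by its floor. Next, above and behind the tab, with the tool's y along the bar.

>>> move_arm --commands '[[[0,0,0,-0.134],[0,0,0,-0.134],[0,0,0,-0.134],[0,0,0,-0.132],[0,0,0,0]]]'

```text
clock: 9.9
tool_pos: [0.5522, -0.0888, 0.1732]
orientation: [-149.5, 89.9, -175.2]
force: [-0.1, 0.6, -0.1]
opening: 0.0007
```

>>> move_arm --commands '[[[0,4.13,0.46,0],[0,4.13,0.46,0],[0,4.13,0.46,0],[0,4.13,0.46,0],[0,4.13,0.46,0],[0,0,0,0],[0,0,0,0]]]'

```text
clock: 10.6
tool_pos: [0.6627, 0.088, 0.1727]
orientation: [-134.4, 89.8, -160.2]
force: [-0.4, 0.2, -0.2]
opening: 0.0007
```

```bash
cat > tab.py <<'E'
from h import *
import sys
A=np.array([.566,-.1217]); a=np.radians(-115.7); X=np.array([np.cos(a),np.sin(a)]); Y=np.array([-X[1],X[0]])
o=get_obs(); t=toolT(o); e=o['tool_pos'][:2]-A
print(o['clock'],o['tool_pos'],'psi',np.degrees(np.arctan2(t[1,2],t[0,2])),'fix',e@X,e@Y,'F',o['force'].round(1),o['joint_pos'].round(0))
for cam in ('wrist','top'):
    im,d,T,K=shot(cam,sys.argv[1]+cam); c=cloud(d,T,K); f=np.stack([(c[...,:2]-A)@X,(c[...,:2]-A)@Y],-1)
    for n,m in (('tab',(c[...,2]>.063)&(c[...,2]<.074)&(f[...,0]<-.05)&(f[...,0]>-.25)&(abs(f[...,1])<.03)),
              ('strap',(c[...,2]>.037)&(c[...,2]<.044)&(f[...,0]<-.03)&(f[...,0]>-.09)&(abs(f[...,1])<.03)),
              ('barinkeeper',(c[...,2]>.026)&(c[...,2]<.034)&(f[...,0]<.08)&(f[...,0]>-.045)&(abs(f[...,1])<.008)),
              ('slotfloor',(c[...,2]>.01)&(c[...,2]<.026)&(f[...,0]<.04)&(f[...,0]>-.04)&(abs(f[...,1])<.03))):
        if m.sum()>4: print(cam,n,m.sum(),f[m].mean(0).round(4),np.percentile(f[m],2,axis=0).round(4),np.percentile(f[m],98,axis=0).round(4))
E
python3 tab.py t1
```

```text
10.6 [0.66266897 0.08803799 0.17267336] psi -25.827496930692778 fix -0.23091146072858584 -0.003848594838949663 F [-0.4  0.2 -0.2] [ 24.  21.  -3.  -0. -66. 130.]
wrist tab 353 [-2.066e-01  1.000e-04] [-0.2104 -0.0112] [-0.2012  0.0121]
top tab 47 [-0.2043  0.0007] [-0.2088 -0.0108] [-0.1997  0.0123]
top strap 117 [-0.0577 -0.0001] [-0.0672 -0.017 ] [-0.0482  0.018 ]
top slotfloor 268 [-0.0017  0.0022] [-0.0395 -0.0276] [0.0384 0.0116]
```

View pics/t1wrist.png

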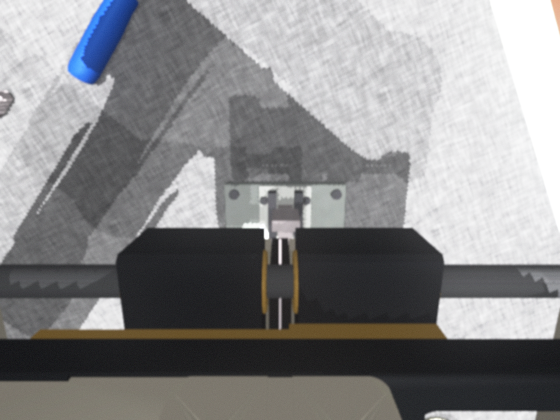

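The tab top at (287,228) lies right ahead of the closed fingers, and its rear face is at fixture x ≈ -0.210. I'll centre the fingers, back off a bit and go down.

>>> move_arm --commands '[[[0,0.5,0.38,0],[4,0,0,0],[4,0,0,0],[4,0,0,0],[3,0,0,0],[0,0,0,0],[0,0,0,0]]]'

```text
clock: 11.4
tool_pos: [0.6691, 0.0895, 0.0252]
orientation: [-56.4, 90.0, -82.1]
force: [0.7, 0.1, 0.9]
opening: 0.0006
```

>>> move_arm --commands '[[[0,-1,0,0],[0,-1,0,0],[0,-1,0,0],[0,-1,0,0],[0,-1,0,0],[0,0,0,0]]]'

```text
clock: 12.0
tool_pos: [0.6458, 0.0434, 0.0247]
orientation: [-135.7, 89.9, -161.5]
force: [-0.7, -0.6, 0.5]
opening: 0.0006
```

```bash
python3 tab.py t2
```

```text
12.0 [0.64583861 0.04341425 0.02468592] psi -25.77297822961684 fix -0.18340339972376582 0.00033744212948797544 F [-0.7 -0.6  0.5] [ 21.  27. -15.  -0. -48. 133.]
wrist tab 315 [-0.1899  0.0005] [-0.1956 -0.0044] [-0.1653  0.0053]
top strap 115 [-0.0573 -0.0001] [-0.0674 -0.017 ] [-0.0481  0.0172]
top barinkeeper 43 [-0.036  -0.0001] [-0.0446 -0.0068] [-0.0256  0.0067]
top slotfloor 235 [0.0032 0.0024] [-0.0388 -0.0267] [0.0384 0.0119]
```

The bar is moving straight. Its tip is already in the slot at x ≈ -0.026, which fits the finger's position.

>>> move_arm --commands '[[[0,-1,0,0],[0,-1,0,0],[0,-1,0,0],[0,-1,0,0],[0,-1,0,0],[0,-1,0,0],[0,-1,0,0],[0,-1,0,0]]]'

```text
clock: 12.9
tool_pos: [0.6117, -0.0279, 0.0245]
orientation: [-147.8, 90.0, -173.5]
force: [1.2, 1.6, -0.2]
opening: 0.0006
```

>>> move_arm --commands '[[[0,-0.4,0,0],[0,-0.3,0,0],[0,-0.2,0,0],[0,-0.2,0,0],[0,0,0,0],[0,0,0,0]]]'

```text
clock: 13.5
tool_pos: [0.6073, -0.0371, 0.0244]
orientation: [-123.8, 90.0, -149.5]
force: [-0.5, -0.2, 0.0]
opening: 0.0005
```

```bash
python3 tab.py t3
```

```text
13.5 [ 0.60726548 -0.03712349  0.02437092] psi -25.694406111959477 fix -0.09410509829210514 0.0005060077889815208 F [-0.5 -0.2  0. ] [ 15.  24. -20.   0. -46. 139.]
wrist tab 321 [-0.1005  0.0007] [-0.1063 -0.0043] [-0.0761  0.0057]
wrist strap 10 [-0.0533  0.0006] [-0.0546  0.0003] [-0.052   0.0008]
top strap 44 [-0.0499  0.0004] [-0.0552 -0.0172] [-0.0334  0.0188]
top barinkeeper 270 [0.0079 0.0001] [-0.0425 -0.0068] [0.0597 0.0073]
top slotfloor 65 [-0.0027 -0.0019] [-0.0399 -0.0292] [0.039  0.0239]
```

About 4–6 mm are left; I'll go on in 1 mm rows until the force rises.

>>> move_arm --commands '[[[0,-0.15,0,0],[0,-0.15,0,0],[0,-0.1,0,0],[0,0,0,0],[0,0,0,0]]]'

```text
clock: 14.1
tool_pos: [0.6056, -0.0407, 0.0244]
orientation: [-128.0, 90.0, -153.7]
force: [0.5, 1.4, -0.1]
opening: 0.0005
```

>>> move_arm --commands '[[[0,-0.1,0,0],[0,-0.1,0,0],[0,0,0,0],[0,0,0,0]]]'

```text
clock: 14.5
tool_pos: [0.6051, -0.042, 0.0244]
orientation: [67.7, 90.0, 42.0]
force: [1.1, 4.4, -1.7]
opening: 0.0005
```

>>> move_arm --commands '[[[0,-0.1,0,0],[0,-0.1,0,0],[0,0,0,0],[0,0,0,0]]]'

```text
clock: 14.9
tool_pos: [0.6052, -0.0421, 0.0245]
orientation: [69.2, 89.8, 43.5]
force: [2.3, 13.1, -2.3]
opening: 0.0006
```

Hard stop: the finger no longer moves and the force is up to 13 N. I'll back off, go up and away, and check.

>>> move_arm --commands '[[[0,0.6,0,0],[0,1,0,0],[-3,0,0,0],[-4,0,0,0],[-4,0,0,0],[-4,0,0,0],[0,3,0,0],[0,4.5,0,0]]]'

```text
clock: 15.7
tool_pos: [0.644, 0.0369, 0.1772]
orientation: [33.9, 89.8, 8.0]
force: [0.6, 0.7, -0.7]
opening: 0.0004
```

>>> move_arm --commands '[[[0,4.5,0,0],[0,4.5,0,0],[0,4.5,0,0],[0,4.5,0,0],[0,4.5,0,0],[0,0,0,0],[0,0,0,0]]]'

```text
clock: 16.4
tool_pos: [0.7408, 0.2414, 0.1729]
orientation: [-112.9, 89.9, -138.5]
force: [-0.4, 0.3, 0.6]
opening: 0.0003
```

```bash
python3 tab.py t4; python3 disc.py d7
python3 - <<'E'
from h import *
im=load('t4top')[0]
cv2.imwrite('pics/v9.png',cv2.resize(im[100:240,225:411],None,fx=4,fy=4,interpolation=cv2.INTER_CUBIC)[:,:,::-1])
E
```

```text
16.4 [0.74079853 0.24141775 0.17294559] psi -25.62944262790563 fix -0.40300002552331676 3.762693501695431e-05 F [-0.4  0.3  0.6] [ 32.  31.  14.   0. -73. 122.]
top tab 45 [-0.0729  0.0003] [-0.0775 -0.011 ] [-0.0682  0.0112]
top strap 113 [-0.0587  0.0005] [-0.0715 -0.0166] [-0.0482  0.0178]
top barinkeeper 276 [0.0099 0.0003] [-0.0429 -0.0067] [0.0647 0.0074]
top slotfloor 67 [-0.003  -0.0037] [-0.0397 -0.0294] [0.039  0.0132]
16.5 [0.74077172 0.23983941 0.17423252] psi -25.72167361814588 r 0.40156680525297744 ang 64.2004187218145 [-0.29778942 -0.89033413  0.2941138 ]
top 27 [ 0.5955 -0.1371  0.0696] ang -27.6 [342. 163.]
top 22 [ 0.5345 -0.1069  0.0705] ang 154.8 [330. 190.]
```

View pics/v9.png

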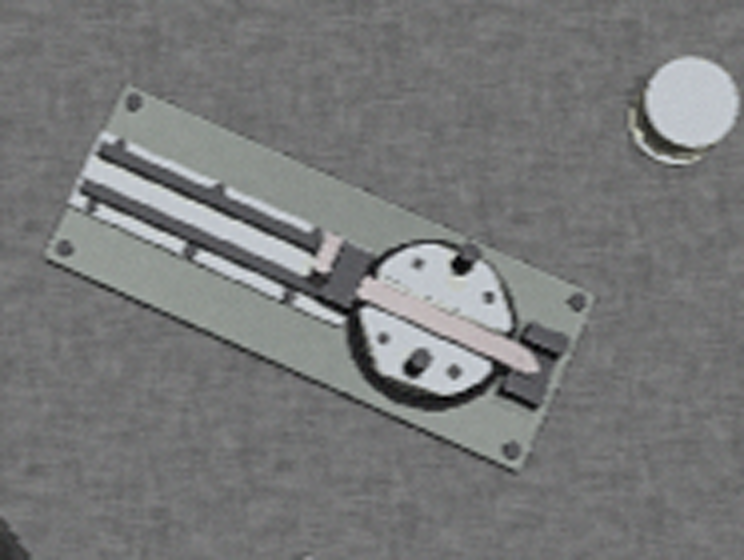

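The view shows the tab at (328,253) against the strap, the bar through the slot, and the tip at (535,368) in the keeper. The hand is well clear and the spool is in its place. Handing in.

```bash
python3 -c "
from h import *
print(close_job())"
```

```text
the job is handed in; nothing more can be done
None
```

The turntable is locked. I turned the disc about 90° with the closed fingertips against one post, then pushed the lock bar by its tab through the slot until it met a hard stop, and moved the hand well clear. I handed it in at about 16.5 s of the 51 s allowed.

**Last checks:**
- **Slot:** in line within about 0.2° by its floor before the bar went in. Afterwards the posts' line agreed within about 1°.
- **Tab:** the finger stopped moving at 13 N. Its face measured about 1 mm from the strap's measured rear face, which is within camera error.
- **Bar tip:** in the keeper and on the centre line within about 1 mm.
- **Bystanders:** I saw the spool in its place. I did not measure the jar and screwdriver afterwards, but the hand never worked near them.

**What disagreed:** the fingers actually end about 25 mm behind the stated TCP. My first sweep therefore passed over the post without turning the disc. I measured the difference in the depth images, worked 26 mm lower, and swept back the other way. The next pass was about 4.4° short, and one small nudge fixed that.

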